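# Roll the parts cup mouth-up and tip the terminal blocks into it

### The job

The blue square parts cup stands mouth-down on the bench: roll it over on the bench top in two quarter turns, letting it settle on its side in between and never lifting it clear of the bench, until it stands mouth-up. Then take the scoop by its handle, tip all three yellow terminal blocks off it into the cup without touching the blocks, and set the scoop down flat on the bench again. Leave the cup standing, and do not disturb the other things on the bench.

Things in the scene. Friction and masses are not known exactly. Their poses are not given: they have to be found in the camera images.
- cup: loose blue plastic cup of square section, 0.16 kg: outside 84 x 84 mm (too wide to grasp), 100 mm tall, walls 4 mm, floor 8 mm; a bead 2 mm proud, 6 mm high runs round the mouth. Origin: centre of the outer face of its closed end; z points from there to the mouth, x and y square to its sides. Starts mouth-down on the left, its sides within 15 degrees of square to the bench
- cup_mid (a point): centre of the cup's 84 x 84 x 100 mm volume; 50 mm above the bench when the cup stands, about 65 mm when it balances on an edge
- scoop: loose aluminium scoop, 0.14 kg: tray 120 mm long (x), 62 wide (y), floor 3 mm, walls 22 mm high, open at +x (spout). Origin: centre of the tray's underside; z up. Black bar handle behind it (-x) 96 mm long, 16 wide, 14 thick, mid-height 25 mm, free beneath. Starts flat on the right, spout to the left, the blocks on it
- scoop_grip (a point): point on the handle's axis where to take it, 110 mm behind the scoop's origin (-x) and 25 mm above its underside; scoop axes
- scoop_spout (a point): middle of the open front edge of the scoop's floor, 60 mm ahead of its origin and 3 mm above its underside
- terminal_1: yellow terminal block 15 x 30 x 14 mm, loose, 12 g; origin at the centre of its underside; starts on the scoop
- terminal_2: second such yellow terminal block
- terminal_3: third such yellow terminal block
- ipa_bottle: white bottle with blue cap, 60 mm across and 137 mm tall, standing at the back, bystander; origin at the centre of its underside
- tape_brown: roll of brown tape, 92 mm across and 45 mm high, lying at the back left, bystander; origin at the centre of its underside
- tip_cleaner: black round tip cleaner with brass wool, 62 mm across and 36 mm high, at the back right, bystander; origin at the centre of its underside
There are look-alikes about, which are no part of the job. What is shaped like the terminal_1 but pink, red or turquoise is not meant.

How it is judged:
By the outcome, as a careful person would: the job done as asked, in the order asked, and still so for the second after the job is handed in, with the robot touching nothing.
It also fails if it takes over 72 s, if anything falls off the work surface, if the arm or the gripper's body presses on something with over 40 N, if the wrist force passes 120 N, or if a joint passes its speed limit or range.

### The arm

A 6-joint arm with a two-finger parallel gripper is mounted at the origin on a cart in front of the work surface, level with it; the furniture and walls round the work are solid. World frame = base frame: x ahead of the robot, y to its left, z up, the work surface at z = 0. Lengths are in m, angles in degrees, forces in N, time in s.
With the tool pointing down it reaches from about 0.3 to 0.75 m from the base axis. Payload 8.5 kg.
Tool frame: the origin (TCP) lies midway between the tips of the shut fingers; the grasp point (between the pads) lies 19 mm behind it; z points along the fingers, y is the direction in which the jaws open and shut (so a half turn about z gives the same grasp; the last joint's range is limited). The gripper opens to 85 mm and grips with 20 to 120 N. Pads are 22 mm wide; open, the fingers measure 114 mm over their backs; the gripper's body (76 mm by 85 mm) begins 54 mm behind the grasp point. The pads swing forward as they close: fully open they stand 13 mm farther back than shut.
Start: joints at [-83.325, 21.807, 74.336, -0, 83.858, -12.336], TCP at [0.179, -0.52, 0.207] pointing down, gripper open.
Joint ranges: [-178.18, 178.18], [-50.72, 133.34], [12.68, 142.11], [-81.47, 261.47], [9.98, 163.14], [-165.26, 165.26]. Speed limits (degrees/s): [136.94, 136.94, 180, 180, 180, 180].

### API

Orientations are given as a 3x3 rotation matrix whose columns are the frame's x, y, z axes.
In Python, from rig import env, viewer, ticket gives the robot as it stands. The module is installed in compiled form; this text tells all that it offers.
- The arm moves only by the shell command python3 -m pendant 'ROWS' [FORCE]. ROWS is JSON, a list of rows, each a list of 3 entries, a list of its own where there are three numbers: the shift along the world's x, y, z in mm, then the turn about the world's z in rad, then the opening, from -1 (shut) to 1 (fully open). A call has 1 to 12 rows; each row shifts and turns the pose as measured when the row begins; what a row does not reach is not made up. A row lasts 1/8 s, in which the tool goes at most 62.5 mm and 10.7 degrees, less where a joint would pass 70% of its speed; a pose out of reach is approached as far as the arm can. A call with a gripper value outside its range is refused whole. The fingers move at their own pace and stop on an object; FORCE is the grip in N (left out, the last holds). Time passes only in rows, so rows that do not move let the fingers close. It gives the time, the measured TCP pose, the force and the opening at its end, in the units of the state.
- env.observe(): the state, without advancing time (a new reading comes with each control period).
- viewer.get_image(name): name is "scene" or "top" or "wrist"; returns (picture, depth): 384x512x3 uint8, red, green, blue; 384x512 float32, m along the optical axis (not along the pixel's ray), 0 where there is no reading.
- viewer.camera_params(name): a dict with "fx", "fy", "cx", "cy" (pixels), "rvec" (rotation vector, rad) and "tvec" (3), from world to camera coordinates, as OpenCV has them; the wrist camera has in their place "T_tool_cam" (4x4, takes a point from camera to tool coordinates, whose origin is the TCP and whose axes are the flange's). Camera axes: x right, y down, z forward; pixel columns grow to the right and rows downward; lengths in m; the calibration is good to about 2 mm. The wrist camera is an equidistant fisheye: a pixel r from the principal point sees the ray r / f radians off the axis. A picture is of the moment at which its call begins: read the wrist's pose just before it. camera_params takes no time and is no camera call.
- ticket.close_job(): hands the job in, once; it reports no verdict.
The state is a dict: "time_s": time; "q": joint angles; "qvel": joint speeds; "joint_efforts": joint torques, N m; "position": TCP position; "tool_rot": TCP orientation; "ft_force": force on the tool from outside, world axes, zero at the start; "wrist_torque": the same for the moment, N m; "grip_width": finger opening in m.
Only numpy, scipy, OpenCV 4.12 (cv2) and the standard library are available. Lean on these libraries where they do the work, as an engineer would, in place of code of your own. Each camera call takes 0.05 s, during which the arm holds its last target. There are 200 camera calls.

## Working session

There is one attempt and no reset: what is moved stays moved. The work goes in short steps, Python scripts to look and compute and a shell command to move; the robot and the scene stay as the last step left them, time stands still between calls to the robot, and variables do not carry over. Pictures are saved under pics/ and viewed, about 8 in all and at most 12, crops included, and the job is handed in when it is done.

```bash
mkdir -p pics; cat > h.py <<'E'
import numpy as np, cv2
from rig import env, viewer, ticket
def cloud(name):
    p=viewer.camera_params(name); im,d=viewer.get_image(name)
    R=cv2.Rodrigues(np.array(p['rvec'],float))[0]; t=np.array(p['tvec'],float).ravel()
    v,u=np.mgrid[:d.shape[0],:d.shape[1]]
    c=np.stack([(u-p['cx'])/p['fx']*d,(v-p['cy'])/p['fy']*d,d],-1)
    w=(c-t)@R; w[d==0]=np.nan
    return im,w
def save(im,n): cv2.imwrite('pics/'+n,im[...,::-1])
E
python3 - <<'E'
from h import *
a,wa=cloud('top'); b,wb=cloud('scene')
save(a,'top0.png'); save(b,'scene0.png')
np.savez('/tmp/c.npz',a=a,wa=wa,b=b,wb=wb)
print({k:np.round(v,3) for k,v in env.observe().items()})
for n in('top','scene'): 
    p=viewer.camera_params(n); R=cv2.Rodrigues(np.array(p['rvec'],float))[0]; print(n,-R.T@np.array(p['tvec'],float).ravel(),p['fx'])
E
```

```text
{'time_s': np.float64(0.1), 'q': array([-8.3324e+01,  2.1837e+01,  7.4379e+01, -2.0000e-03,  8.3857e+01,
       -1.2337e+01]), 'qvel': array([ 0.002, -0.172, -0.118, -0.049, -0.053,  0.02 ]), 'joint_efforts': array([ 4.0000e-03, -4.4922e+01, -2.3166e+01, -0.0000e+00,  4.0000e-03,
        0.0000e+00]), 'position': array([ 0.179, -0.52 ,  0.206]), 'tool_rot': array([[ 0.945,  0.326, -0.   ],
       [ 0.326, -0.945,  0.001],
       [ 0.   , -0.001, -1.   ]]), 'ft_force': array([0.125, 0.009, 0.08 ]), 'wrist_torque': array([-0.013, -0.013, -0.003]), 'grip_width': np.float64(0.085)}
top [ 0.24814689 -0.05754394  1.3669609 ] 492.5210781483885
scene [ 0.16680344 -0.67399835  0.62928942] 355.18865707263797
```

View pics/top0.png

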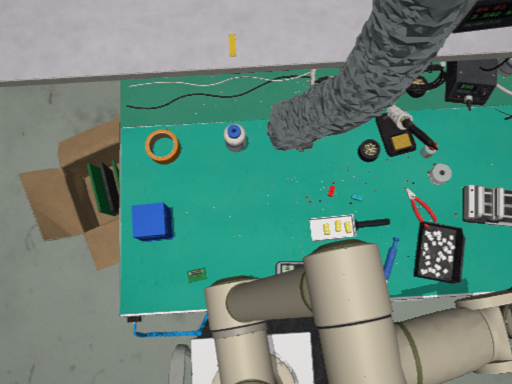

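View pics/scene0.png

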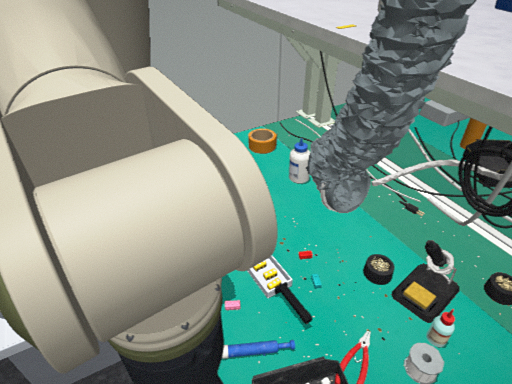

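The top view shows the cup at (150,222), the tray at (325,228) with three yellow blocks, and its handle at (375,223). Look-alikes are the red block (332,190), the turquoise block (357,197) and, in the scene view, the pink block (232,305). The yellow object on the back shelf (232,45) is not on the scoop. A fume hose hangs at (290,130).

```bash
python3 - <<'E'
from h import *
z=np.load('/tmp/c.npz'); a,wa=z['a'],z['wa']
hsv=cv2.cvtColor(a,cv2.COLOR_RGB2HSV)
def rect(m,n):
    p=wa[m]; p=p[np.isfinite(p).all(1)]
    r=cv2.minAreaRect((p[:,:2]*1000).astype(np.float32)); print(n,len(p),'med',np.round(np.nanmedian(p,0)*1000),'z',np.round(np.percentile(p[:,2],[2,50,98])*1000),np.round(r[0]),np.round(r[1]),round(r[2],1))
v,u=np.mgrid[:384,:512]
def box(u0,u1,v0,v1): return (u>=u0)&(u<u1)&(v>=v0)&(v<v1)
blue=(hsv[...,0]>105)&(hsv[...,0]<130)&(hsv[...,1]>120)
rect(box(120,190,190,250)&blue&(wa[...,2]>.095),'cuptop'); rect(box(120,190,190,250)&blue,'cup')
tr=box(300,357,205,250)&(wa[...,2]>.017); rect(tr,'trayrim')
rect(box(358,395,205,240)&(a.max(2)<60),'handle')
y=box(300,357,205,250)&(hsv[...,0]>20)&(hsv[...,0]<35)&(hsv[...,1]>150)
n,l,s,c=cv2.connectedComponentsWithStats(y.astype(np.uint8))
for i in range(1,n):
    if s[i,4]>8: rect(l==i,'blk')
for n,bx in dict(tape=(140,182,125,168),bottle=(220,250,118,152),tip=(355,382,137,163),pcb=(185,210,265,285),red=(325,338,183,197),turq=(350,364,192,202)).items():
    rect(box(*bx)&(wa[...,2]>.006),n)
hose=box(262,330,85,150)&(wa[...,2]>.15); rect(hose,'hose')
print('table left/front', wa[300,125],wa[310,190],wa[130,125], wa[222,330], wa[270,290],wa[355,240])
save(cv2.resize(a[195:260,290:400],None,fx=6,fy=6,interpolation=2),'scoopcrop.png')
E
```

```text
cuptop 974 med [461. 245. 100.] z [ 96. 100. 105.] [462. 245.] [84. 83.] 2.6
cup 1364 med [456. 238.  99.] z [  6.  99. 104.] [461. 245.] [85. 84.] 2.3
trayrim 519 med [ 317. -175.  657.] z [ 17. 657. 685.] [ 380. -225.] [130. 196.] 69.0
handle 169 med [ 427. -353.   30.] z [24. 30. 36.] [ 427. -353.] [14. 86.] 2.4
blk 21 med [ 426. -255.   16.] z [12. 16. 21.] [ 427. -259.] [11. 26.] 85.5
blk 20 med [ 421. -282.   15.] z [12. 15. 20.] [ 423. -285.] [23. 11.] 10.0
blk 9 med [ 425. -223.   15.] z [10. 15. 19.] [ 427. -224.] [8. 9.] 87.6
blk 9 med [ 415. -225.   15.] z [12. 15. 20.] [ 413. -226.] [9. 8.] 89.3
tape 687 med [679. 220.  40.] z [ 6. 40. 49.] [689. 230.] [131. 117.] 0.5
bottle 554 med [676.  12.  89.] z [  6.  89. 121.] [710.  16.] [ 81. 104.] 86.3
tip 401 med [ 634. -362.   31.] z [ 6. 31. 39.] [ 643. -367.] [75. 73.] 86.2
pcb 147 med [318. 135.   8.] z [ 6.  8. 19.] [319. 135.] [65. 48.] 86.5
red 65 med [ 529. -248.   12.] z [ 6. 12. 20.] [ 530. -251.] [26. 36.] 33.3
turq 62 med [ 506. -319.   12.] z [ 6. 12. 17.] [ 507. -319.] [30. 21.] 86.4
hose 2985 med [ 651. -160.  257.] z [163. 257. 377.] [ 672. -150.] [151. 130.] 87.5
table left/front [0.26090721 0.33130424 0.00641059] [ 0.22420785  0.15826292 -0.00375134] [0.74436446 0.3325888  0.00567472] [ 0.43983463 -0.23929727  0.00404076] [ 0.2912887  -0.09738138  0.48079083] [0.12155116 0.01634621 0.19240896]
```

View pics/scoopcrop.png

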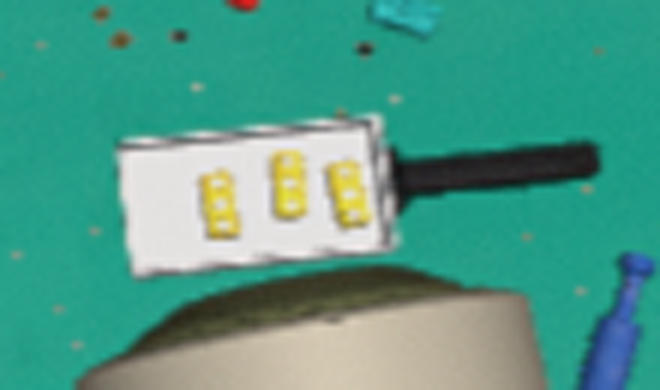

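Choice: the white tray with the black handle carrying three yellow blocks at crop px (220,205), (288,185) and (348,195). The red and turquoise blocks lie outside it. My plan is to roll the cup toward -y with both fingers spread, jaws along x.

```bash
python3 -m pendant '[[[34,40,2],0.16,0.05],[[34,40,2],0.16,0.05],[[34,40,2],0.16,0.05],[[34,40,2],0.16,0.05],[[34,40,2],0.16,0.05],[[34,40,2],0.16,0.05],[[34,40,2],0.16,0.05],[[34,40,2],0.16,0.05],[[0,60,0],0,0.05],[[0,60,0],0,0.05],[[0,60,0],0,0.05],[[0,60,0],0,0.05]]'
```

```text
time_s: 1.6
position: [0.4559, 0.0566, 0.2185]
tool_rot: [[-0.077, 0.997, -0.007], [0.997, 0.077, 0.003], [0.004, -0.007, -1.0]]
ft_force: [1.5, -0.3, 0.2]
grip_width: 0.0449
```

```bash
python3 -m pendant '[[[0,54,0],-0.03,0.05],[[0,54,0],0,0.05],[[0,54,0],0,0.05],[[0,54,0],0,0.05],[[0,52,0],0,0.05],[[0,0,-45],0,0.05],[[0,0,-45],0,0.05],[[0,0,-44],0,0.05],[[0,0,0],0,0.05]]'
python3 - <<'E'
from h import *
a,wa=cloud('scene'); save(a,'s1.png'); t,wt=cloud('top')
h=cv2.cvtColor(t,cv2.COLOR_RGB2HSV); m=(h[...,0]>105)&(h[...,0]<130)&(h[...,1]>120)&(wt[...,2]>.09)&(wt[...,1]>.15)&(wt[...,2]<.115)
p=wt[m]; print(len(p),p.min(0),p.max(0)); print(env.observe()['position'])
E
```

```text
time_s: 2.72
position: [0.4519, 0.3381, 0.079]
tool_rot: [[-0.053, 0.999, -0.01], [0.999, 0.053, 0.003], [0.003, -0.01, -1.0]]
ft_force: [-0.5, -0.6, 0.6]
grip_width: 0.0447
1027 [0.41786236 0.2019517  0.09001941] [0.50431512 0.28826367 0.10886984]
[0.45404199 0.33901634 0.08263942]
```

```bash
python3 -m pendant '[[[2,-12,0],0,0.05],[[1,-12,0],0,0.05],[[0,-8,0],0,0.05],[[0,-6,0],0,0.05],[[0,-8,5],0,0.05],[[0,-8,6],0,0.05],[[0,0,0],0,0.05]]'
python3 - <<'E'
from h import *
t,wt=cloud('top')
h=cv2.cvtColor(t,cv2.COLOR_RGB2HSV); m=(h[...,0]>105)&(h[...,0]<130)&(h[...,1]>120)&(wt[...,2]>.02)&(wt[...,1]>.1)
p=wt[m]; print(len(p),np.round(p.min(0),3),np.round(p.max(0),3))
q=p[p[:,2]>.08]; c=np.c_[q[:,:2],np.ones(len(q))]; print('tilt deg y,x',np.degrees(np.arctan(np.linalg.lstsq(c,q[:,2],rcond=None)[0][:2][::-1])))
e=env.observe(); print(e['position'],e['ft_force'])
E
```

```text
time_s: 3.7
position: [0.4596, 0.2813, 0.0996]
tool_rot: [[-0.052, 0.999, 0.006], [0.999, 0.052, 0.009], [0.009, 0.006, -1.0]]
ft_force: [-0.4, -0.3, 0.1]
grip_width: 0.0449
1045 [0.418 0.202 0.02 ] [0.504 0.277 0.11 ]
tilt deg y,x [2.3677934  0.92834862]
[0.45948094 0.28150464 0.09937871] [ 0.04258298 -0.42832868  0.43834682]
```

```bash
python3 -m pendant '[[[-1,18,10],0,0.05],[[-1,15,-5],0,0.05],[[0,0,-18],0,0.05],[[0,0,-12],0,0.05],[[0,0,0],0,0.05]]'
python3 -m pendant '[[[0,-8,0],0,0.05],[[0,-5,0],0,0.05],[[0,-5,0],0,0.05]]'
cat > cup.py <<'E'
from h import *
t,wt=cloud('top')
h=cv2.cvtColor(t,cv2.COLOR_RGB2HSV); m=(h[...,0]>105)&(h[...,0]<130)&(h[...,1]>120)&(wt[...,2]>.02)&(wt[...,1]>-.1)&(wt[...,1]<.33)&(wt[...,0]<.6)&(wt[...,2]<.15)
p=wt[m]; print(len(p),np.round(np.percentile(p,1,axis=0),3),np.round(np.percentile(p,99,axis=0),3))
s=p[p[:,2]>.075]
for k in np.arange(-.1,.33,.012):
    q=s[abs(s[:,1]-k)<.006]
    if len(q)>10: print('y %.3f z %.3f'%(k,np.median(q[:,2])),end='; ')
e=env.observe(); print(np.round(e['position'],4),np.round(e['ft_force'],1))
E
python3 cup.py
```

```text
time_s: 4.38
position: [0.4563, 0.3168, 0.0712]
tool_rot: [[-0.053, 0.999, 0.003], [0.999, 0.053, 0.008], [0.008, 0.003, -1.0]]
ft_force: [0.2, 0.0, -0.1]
grip_width: 0.0452
time_s: 4.75
position: [0.4568, 0.2977, 0.072]
tool_rot: [[-0.053, 0.999, 0.004], [0.999, 0.053, 0.009], [0.009, 0.005, -1.0]]
ft_force: [-0.1, 0.8, 0.9]
grip_width: 0.0452
1209 [0.419 0.203 0.023] [0.502 0.284 0.106]
y 0.200 z 0.092; y 0.212 z 0.099; y 0.224 z 0.100; y 0.236 z 0.099; y 0.248 z 0.100; y 0.260 z 0.100; y 0.272 z 0.100; y 0.284 z 0.100; [0.4568 0.2973 0.072 ] [ 0.1  0.1 -0.2]
```

```bash
python3 -m pendant '[[[0,0,8],0,0.05],[[0,-6,3],0,0.05],[[0,-6,3],0,0.05],[[0,-6,3],0,0.05]]'; python3 cup.py
```

```text
time_s: 5.3
position: [0.457, 0.2782, 0.0907]
tool_rot: [[-0.053, 0.999, 0.005], [0.999, 0.053, 0.009], [0.009, 0.006, -1.0]]
ft_force: [-0.3, -0.2, -0.2]
grip_width: 0.0448
994 [0.419 0.202 0.025] [0.502 0.268 0.105]
y 0.200 z 0.091; y 0.212 z 0.100; y 0.224 z 0.099; y 0.236 z 0.099; y 0.248 z 0.100; y 0.260 z 0.100; y 0.272 z 0.099; [0.4572 0.2777 0.0911] [ 0.1 -0.9  0.9]
```

```bash
python3 -m pendant '[[[0,15,8],0,0.05],[[0,10,-3],0,0.05],[[0,0,-14],0,0.05],[[0,0,-8],0,0.05],[[0,-8,0],0,0.05],[[0,0,0],0,0.05]]'
python3 -m pendant '[[[0,-6,0],0,0.05],[[0,-6,1],0,0.05]]'; python3 cup.py; python3 - <<'E'
from h import *
save(viewer.get_image('scene')[0],'s2.png')
E
```

```text
time_s: 6.1
position: [0.4564, 0.2962, 0.0718]
tool_rot: [[-0.053, 0.999, 0.004], [0.999, 0.053, 0.008], [0.008, 0.004, -1.0]]
ft_force: [0.9, 0.0, 0.5]
grip_width: 0.0449
time_s: 6.35
position: [0.4569, 0.2838, 0.0735]
tool_rot: [[-0.053, 0.999, 0.005], [0.999, 0.053, 0.009], [0.009, 0.006, -1.0]]
ft_force: [-0.2, 1.8, 1.5]
grip_width: 0.045
1176 [0.419 0.189 0.025] [0.503 0.27  0.106]
y 0.188 z 0.097; y 0.200 z 0.100; y 0.212 z 0.099; y 0.224 z 0.100; y 0.236 z 0.101; y 0.248 z 0.101; y 0.260 z 0.101; y 0.272 z 0.102; [0.457  0.2832 0.0736] [0.3 0.6 0.6]
```

View pics/s2.png

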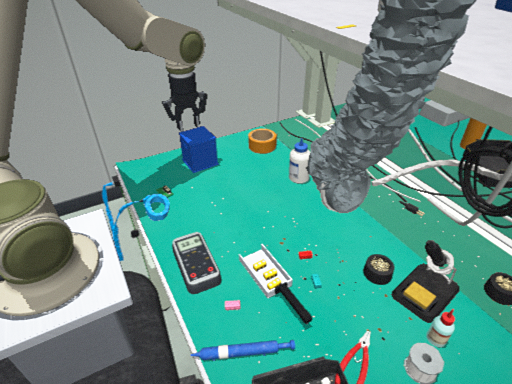

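```bash
python3 -m pendant '[[[0,-4,4],0,0.05],[[0,-4,4],0,0.05]]'; python3 cup.py;  python3 -m pendant '[[[0,-5,3],0,0.05],[[0,-5,3],0,0.05]]'; python3 cup.py
```

```text
time_s: 6.7
position: [0.4568, 0.2748, 0.0818]
tool_rot: [[-0.053, 0.999, 0.004], [0.999, 0.053, 0.008], [0.008, 0.005, -1.0]]
ft_force: [-0.2, -0.2, -0.4]
grip_width: 0.0446
1071 [0.42  0.19  0.024] [0.503 0.262 0.106]
y 0.188 z 0.092; y 0.200 z 0.100; y 0.212 z 0.099; y 0.224 z 0.100; y 0.236 z 0.100; y 0.248 z 0.100; y 0.260 z 0.100; [0.457  0.2746 0.0823] [-0.  -0.6 -0.1]
time_s: 7.0
position: [0.4569, 0.264, 0.0886]
tool_rot: [[-0.053, 0.999, 0.005], [0.999, 0.053, 0.008], [0.008, 0.006, -1.0]]
ft_force: [-0.2, -0.3, -0.4]
grip_width: 0.0445
918 [0.42  0.19  0.024] [0.504 0.251 0.105]
y 0.188 z 0.092; y 0.200 z 0.100; y 0.212 z 0.099; y 0.224 z 0.100; y 0.236 z 0.100; y 0.248 z 0.100; [0.4571 0.2636 0.089 ] [ 0.4 -0.5  0.8]
```

```bash
python3 -m pendant '[[[0,15,20],0,-1],[[0,25,10],0,-1],[[0,6,0],0,-1],[[0,0,0],0,-1],[[0,0,-10],0,-1],[[0,0,-12],0,-1],[[0,0,-6],0,-1],[[0,0,0],0,-1]]'; python3 cup.py
```

```text
time_s: 8.05
position: [0.4561, 0.3073, 0.0875]
tool_rot: [[-0.05, 0.999, 0.001], [0.999, 0.05, 0.006], [0.006, 0.001, -1.0]]
ft_force: [-0.6, 0.2, 0.1]
grip_width: -0.0
1266 [0.419 0.19  0.025] [0.503 0.274 0.105]
y 0.188 z 0.094; y 0.200 z 0.100; y 0.212 z 0.099; y 0.224 z 0.100; y 0.236 z 0.099; y 0.248 z 0.100; y 0.260 z 0.099; y 0.272 z 0.099; [0.4562 0.3074 0.0878] [-0.1 -0.4 -0.8]
```

```bash
python3 -m pendant '[[[3,-10,0],0,-1],[[0,-8,0],0,-1],[[0,-6,4],0,-1],[[0,-6,5],0,-1]]'; python3 cup.py
```

```text
time_s: 8.6
position: [0.4598, 0.2753, 0.098]
tool_rot: [[-0.05, 0.999, 0.002], [0.999, 0.05, 0.006], [0.006, 0.003, -1.0]]
ft_force: [0.2, 0.0, -0.9]
grip_width: -0.0
1113 [0.42  0.19  0.025] [0.503 0.266 0.105]
y 0.188 z 0.093; y 0.200 z 0.100; y 0.212 z 0.100; y 0.224 z 0.099; y 0.236 z 0.099; y 0.248 z 0.100; y 0.260 z 0.099; [0.4602 0.2749 0.0986] [ 0.2 -0.9  1.1]
```

```bash
python3 -m pendant '[[[0,10,6],0,-1],[[-1,10,0],0,-1],[[0,0,-12],0,-1],[[0,0,-10],0,-1],[[0,-6,0],0,-1],[[0,0,0],0,-1]]'|head -2;  python3 -m pendant '[[[0,-4,0],0,-1]]'; python3 -m pendant '[[[0,-4,2],0,-1]]'; python3 cup.py; python3 -m pendant '[[[0,-4,3],0,-1]]';  python3 cup.py
```

```text
time_s: 9.4
position: [0.4584, 0.2903, 0.0809]
time_s: 9.52
position: [0.4585, 0.2861, 0.081]
tool_rot: [[-0.051, 0.999, 0.002], [0.999, 0.051, 0.006], [0.006, 0.003, -1.0]]
ft_force: [0.7, 0.6, 0.4]
grip_width: -0.0001
time_s: 9.65
position: [0.4586, 0.2817, 0.0832]
tool_rot: [[-0.05, 0.999, 0.003], [0.999, 0.05, 0.006], [0.006, 0.003, -1.0]]
ft_force: [-0.3, -0.1, 0.1]
grip_width: -0.0002
1172 [0.419 0.19  0.024] [0.503 0.269 0.106]
y 0.188 z 0.092; y 0.200 z 0.100; y 0.212 z 0.100; y 0.224 z 0.100; y 0.236 z 0.100; y 0.248 z 0.100; y 0.260 z 0.100; y 0.272 z 0.099; [0.4588 0.2814 0.0835] [-0.1  0.4 -0. ]
time_s: 9.82
position: [0.4588, 0.2773, 0.0868]
tool_rot: [[-0.05, 0.999, 0.003], [0.999, 0.05, 0.006], [0.006, 0.004, -1.0]]
ft_force: [0.3, 0.1, 0.5]
grip_width: -0.0002
1121 [0.42  0.19  0.024] [0.503 0.266 0.106]
y 0.188 z 0.094; y 0.200 z 0.100; y 0.212 z 0.100; y 0.224 z 0.100; y 0.236 z 0.099; y 0.248 z 0.100; y 0.260 z 0.100; y 0.272 z 0.099; [0.4591 0.2769 0.0873] [0.2 0.3 0.3]
```

```bash
python3 -m pendant '[[[0,-4,0],0,-1]]';  python3 cup.py; python3 - <<'E'
from h import *
a=viewer.get_image('scene')[0][60:190,130:260]; b=viewer.get_image('top')[0][170:270,110:210]
save(np.hstack([cv2.resize(a,(390,390),interpolation=2),cv2.resize(b,(390,390),interpolation=2)]),'c3.png')
E
```

```text
time_s: 10.0
position: [0.4592, 0.2727, 0.0875]
tool_rot: [[-0.05, 0.999, 0.004], [0.999, 0.05, 0.006], [0.006, 0.005, -1.0]]
ft_force: [0.3, -0.3, -0.4]
grip_width: -0.0
1055 [0.42  0.19  0.024] [0.503 0.261 0.105]
y 0.188 z 0.092; y 0.200 z 0.100; y 0.212 z 0.099; y 0.224 z 0.100; y 0.236 z 0.100; y 0.248 z 0.100; y 0.260 z 0.099; [0.4592 0.2722 0.0875] [0.8 0.4 0.4]
```

View pics/c3.png

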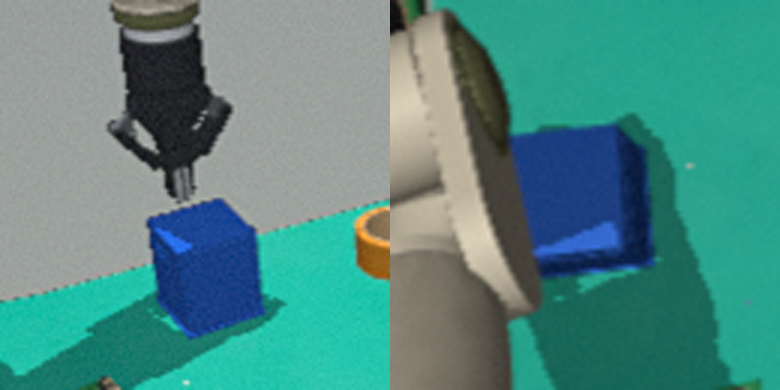

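```bash
python3 - <<'E'
from h import *
p=viewer.camera_params('scene'); o=env.observe()
print(cv2.projectPoints(np.array([o['position'],[.46,.274,.1]]),np.array(p['rvec'],float),np.array(p['tvec'],float),np.array([[p['fx'],0,p['cx']],[0,p['fy'],p['cy']],[0,0,1]],float),None)[0].squeeze(), o['position'])
im,w=cloud('scene')
for v in range(112,132,2): print(v,im[v,190],np.round(w[v,189],3),np.round(w[v,192],3))
E
```

```text
[[190.57284822 132.59351512]
 [190.20820928 128.69070023]] [0.45910359 0.272672   0.08731114]
112 [38 41 47] [0.458 0.257 0.163] [0.467 0.258 0.161]
114 [30 34 38] [0.458 0.261 0.155] [0.466 0.256 0.156]
116 [77 79 81] [0.459 0.265 0.147] [0.467 0.262 0.146]
118 [86 85 90] [0.457 0.261 0.143] [0.466 0.262 0.14 ]
120 [105 109 116] [0.456 0.261 0.136] [0.465 0.26  0.135]
122 [106 114 115] [0.456 0.264 0.128] [0.464 0.259 0.129]
124 [109 115 117] [0.455 0.265 0.122] [0.464 0.262 0.121]
126 [120 122 125] [0.455 0.268 0.113] [0.462 0.26  0.115]
128 [157 161 153] [ 0.737  1.193 -0.407] [ 0.759  1.202 -0.417]
130 [ 25  59 142] [0.454 0.27  0.099] [0.463 0.266 0.098]
```

The shut fingertips appear about 23 mm above the reported TCP: the picture shows them at z≈0.111 against a TCP z of 0.087. They have therefore been passing over the cup. I'll correct for that and step again.

```bash
python3 -m pendant '[[[0,14,5],0,-1],[[-1,10,0],0,-1],[[0,0,-14],0,-1],[[0,0,-12],0,-1],[[0,0,0],0,-1]]'|head -2;  python3 -m pendant '[[[0,-6,0],0,-1],[[0,-4,2],0,-1]]'; python3 cup.py; python3 -m pendant '[[[0,-5,4],0,-1],[[0,-5,4],0,-1]]';  python3 cup.py
```

```text
time_s: 10.82
position: [0.4573, 0.299, 0.0639]
time_s: 11.08
position: [0.4573, 0.2883, 0.0659]
tool_rot: [[-0.051, 0.999, 0.002], [0.999, 0.051, 0.005], [0.005, 0.002, -1.0]]
ft_force: [0.5, -1.4, -0.0]
grip_width: 0.0001
1218 [0.419 0.19  0.022] [0.503 0.274 0.105]
y 0.188 z 0.092; y 0.200 z 0.100; y 0.212 z 0.099; y 0.224 z 0.100; y 0.236 z 0.099; y 0.248 z 0.099; y 0.260 z 0.099; y 0.272 z 0.099; [0.4575 0.288  0.0663] [ 0.9 -0.3  0.7]
time_s: 11.38
position: [0.4578, 0.2774, 0.0752]
tool_rot: [[-0.05, 0.999, 0.004], [0.999, 0.05, 0.006], [0.006, 0.004, -1.0]]
ft_force: [0.1, 1.0, -0.4]
grip_width: 0.0002
1129 [0.42  0.182 0.025] [0.503 0.262 0.11 ]
y 0.188 z 0.099; y 0.200 z 0.101; y 0.212 z 0.102; y 0.224 z 0.103; y 0.236 z 0.104; y 0.248 z 0.106; y 0.260 z 0.106; [0.458  0.2771 0.0757] [0.8 0.2 0.7]
```

```bash
python3 -m pendant '[[[0,-6,4],0,-1],[[0,-6,4],0,-1],[[0,-6,3],0,-1]]'; python3 cup.py
```

```text
time_s: 11.8
position: [0.4582, 0.2581, 0.0877]
tool_rot: [[-0.05, 0.999, 0.005], [0.999, 0.05, 0.006], [0.006, 0.005, -1.0]]
ft_force: [0.5, 0.2, 1.0]
grip_width: 0.0
1034 [0.421 0.166 0.028] [0.504 0.241 0.119]
y 0.164 z 0.097; y 0.176 z 0.100; y 0.188 z 0.102; y 0.200 z 0.106; y 0.212 z 0.109; y 0.224 z 0.112; y 0.236 z 0.116; [0.4584 0.2576 0.088 ] [ 0.4 -0.   1.8]
```

```bash
python3 -m pendant '[[[0,-6,3],0,-1],[[0,-6,2],0,-1],[[0,-6,2],0,-1]]'; python3 cup.py
```

```text
time_s: 12.22
position: [0.4583, 0.2384, 0.0954]
tool_rot: [[-0.05, 0.999, 0.005], [0.999, 0.05, 0.006], [0.006, 0.006, -1.0]]
ft_force: [-0.1, -0.4, 0.9]
grip_width: 0.0001
976 [0.422 0.151 0.027] [0.505 0.22  0.124]
y 0.152 z 0.094; y 0.164 z 0.098; y 0.176 z 0.103; y 0.188 z 0.110; y 0.200 z 0.115; y 0.212 z 0.120; y 0.224 z 0.122; [0.4584 0.2379 0.0956] [1.3 0.3 0.2]
```

```bash
python3 -m pendant '[[[0,-6,1],0,-1],[[0,-6,1],0,-1],[[0,-5,1],0,-1]]'; python3 cup.py;python3 -m pendant '[[[0,-4,0],0,-1],[[0,-3,0],0,-1]]'; python3 cup.py
```

```text
time_s: 12.65
position: [0.4582, 0.2197, 0.0986]
tool_rot: [[-0.05, 0.999, 0.005], [0.999, 0.05, 0.006], [0.005, 0.005, -1.0]]
ft_force: [-0.7, -0.2, 0.5]
grip_width: -0.0002
901 [0.423 0.135 0.037] [0.506 0.198 0.128]
y 0.140 z 0.087; y 0.152 z 0.095; y 0.164 z 0.104; y 0.176 z 0.112; y 0.188 z 0.120; y 0.200 z 0.126; [0.4583 0.2193 0.0987] [ 0.5  0.3 -0.2]
time_s: 12.95
position: [0.4582, 0.2119, 0.0987]
tool_rot: [[-0.05, 0.999, 0.005], [0.999, 0.05, 0.005], [0.005, 0.005, -1.0]]
ft_force: [-0.9, -0.6, 0.3]
grip_width: -0.0
1290 [0.424 0.081 0.029] [0.509 0.176 0.101]
y 0.080 z 0.083; y 0.092 z 0.085; y 0.104 z 0.087; y 0.116 z 0.088; y 0.128 z 0.090; y 0.140 z 0.091; y 0.152 z 0.092; y 0.164 z 0.094; y 0.176 z 0.097; [0.4583 0.2117 0.0987] [-0.1  0.7  0.2]
```

```bash
python3 -m pendant '[[[0,10,0],0,-1],[[0,8,0],0,-1],[[0,0,0],0,-1],[[0,0,0],0,-1]]'; python3 cup.py; python3 - <<'E'
from h import *
a=viewer.get_image('scene')[0][60:210,130:280]; b=viewer.get_image('top')[0][150:270,110:230]
save(np.hstack([cv2.resize(a,(400,400),interpolation=2),cv2.resize(b,(400,400),interpolation=2)]),'c4.png')
E
```

```text
time_s: 13.5
position: [0.4581, 0.2316, 0.0986]
tool_rot: [[-0.051, 0.999, 0.005], [0.999, 0.051, 0.006], [0.005, 0.005, -1.0]]
ft_force: [-0.9, -0.0, 0.1]
grip_width: -0.0003
1324 [0.424 0.089 0.026] [0.508 0.187 0.091]
y 0.092 z 0.084; y 0.104 z 0.084; y 0.116 z 0.085; y 0.128 z 0.084; y 0.140 z 0.085; y 0.152 z 0.085; y 0.164 z 0.085; y 0.176 z 0.086; y 0.188 z 0.087; [0.4581 0.2316 0.0986] [0.  0.2 0.5]
```

View pics/c4.png

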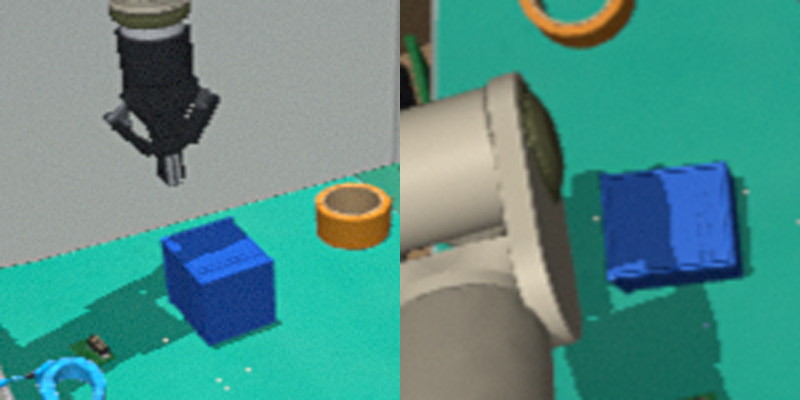

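```bash
python3 -m pendant '[[[3,0,-15],0,-1],[[3,0,-15],0,-1],[[0,-8,-14],0,-1],[[0,-10,0],0,-1],[[0,-8,0],0,-1]]';python3 -m pendant '[[[0,-5,2],0,-1],[[0,-5,5],0,-1],[[0,-5,5],0,-1]]'; python3 cup.py
```

```text
time_s: 14.28
position: [0.4643, 0.204, 0.0501]
tool_rot: [[-0.05, 0.999, 0.003], [0.999, 0.05, 0.005], [0.005, 0.003, -1.0]]
ft_force: [-0.0, -0.7, 0.6]
grip_width: 0.0
time_s: 14.65
position: [0.4648, 0.1879, 0.0636]
tool_rot: [[-0.049, 0.999, 0.004], [0.999, 0.049, 0.006], [0.005, 0.004, -1.0]]
ft_force: [-1.0, 0.9, 0.1]
grip_width: 0.0
1072 [0.426 0.078 0.03 ] [0.509 0.159 0.098]
y 0.080 z 0.083; y 0.092 z 0.085; y 0.104 z 0.087; y 0.116 z 0.088; y 0.128 z 0.090; y 0.140 z 0.092; y 0.152 z 0.094; y 0.164 z 0.093; [0.4652 0.1875 0.0642] [0.3 0.1 1. ]
```

```bash
python3 -m pendant '[[[0,-6,5],0,-1],[[0,-6,5],0,-1],[[0,-6,4],0,-1],[[0,-6,3],0,-1]]'; python3 cup.py; python3 -m pendant '[[[0,-6,3],0,-1],[[0,-6,2],0,-1],[[0,-6,2],0,-1]]'; python3 cup.py
```

```text
time_s: 15.2
position: [0.4652, 0.1621, 0.0827]
tool_rot: [[-0.05, 0.999, 0.006], [0.999, 0.05, 0.006], [0.005, 0.006, -1.0]]
ft_force: [0.7, -0.3, 0.0]
grip_width: -0.0
983 [0.427 0.059 0.033] [0.511 0.131 0.109]
y 0.056 z 0.078; y 0.068 z 0.081; y 0.080 z 0.087; y 0.092 z 0.091; y 0.104 z 0.097; y 0.116 z 0.102; y 0.128 z 0.106; [0.4654 0.1616 0.083 ] [ 0.3 -0.5  1.1]
time_s: 15.62
position: [0.4652, 0.1425, 0.0902]
tool_rot: [[-0.05, 0.999, 0.006], [0.999, 0.05, 0.005], [0.005, 0.006, -1.0]]
ft_force: [-0.5, 0.3, -0.7]
grip_width: 0.0003
855 [0.428 0.047 0.039] [0.511 0.111 0.113]
y 0.056 z 0.079; y 0.068 z 0.085; y 0.080 z 0.093; y 0.092 z 0.100; y 0.104 z 0.107; [0.4654 0.142  0.0905] [0.  0.2 0.4]
```

```bash
python3 -m pendant '[[[0,-6,2],0,-1],[[0,-6,1],0,-1],[[0,-5,1],0,-1]]'; python3 cup.py; python3 -m pendant '[[[0,-4,1],0,-1],[[0,-3,0],0,-1]]'; python3 cup.py
```

```text
time_s: 16.05
position: [0.4653, 0.1239, 0.0946]
tool_rot: [[-0.049, 0.999, 0.006], [0.999, 0.049, 0.005], [0.005, 0.006, -1.0]]
ft_force: [0.3, -0.1, -0.6]
grip_width: -0.0
536 [0.429 0.001 0.021] [0.517 0.086 0.106]
y -0.004 z 0.100; y 0.008 z 0.099; y 0.020 z 0.099; y 0.032 z 0.099; y 0.044 z 0.100; y 0.056 z 0.100; y 0.068 z 0.100; y 0.080 z 0.102; [0.4654 0.1235 0.0948] [ 1.7 -0.1  0.2]
time_s: 16.35
position: [0.4654, 0.1161, 0.0958]
tool_rot: [[-0.049, 0.999, 0.006], [0.999, 0.049, 0.005], [0.005, 0.006, -1.0]]
ft_force: [-0.1, -0.4, -0.0]
grip_width: 0.0
469 [0.429 0.004 0.021] [0.516 0.087 0.104]
y 0.008 z 0.099; y 0.020 z 0.098; y 0.032 z 0.098; y 0.044 z 0.098; y 0.056 z 0.098; y 0.068 z 0.098; y 0.080 z 0.098; [0.4654 0.1159 0.0958] [ 0.3  0.5 -0.3]
```

```bash
python3 -m pendant '[[[0,10,40],0,-0.06],[[0,0,50],0,-0.06],[[-4,-50,10],0,-0.06],[[-4,-58,0],0,-0.06],[[-4,-58,0],0,-0.06],[[-4,-58,0],0,-0.06],[[-4,-58,0],0,-0.06],[[-4,-58,0],0,-0.06],[[-4,-58,0],0,-0.06],[[-4,-58,-20],0,-0.06],[[-4,-20,-40],0,-0.06],[[0,0,0],0,-0.06]]'
cat > sc.py <<'E'
from h import *
im,w=cloud('scene'); d=(im.max(2)<75)&(abs(w[...,0]-.427)<.05)&(w[...,1]<-.29)&(w[...,1]>-.42)&(w[...,2]>.02)&(w[...,2]<.05)
p=w[d]; print(len(p))
if len(p)>30:
    c=np.median(p,0); u,s,v=np.linalg.svd(p[:,:2]-p[:,:2].mean(0),full_matrices=False); print('handle',np.round(c,3),v[0],np.round(np.percentile(p,[2,98],axis=0),3))
t,wt=cloud('top'); h=cv2.cvtColor(t,cv2.COLOR_RGB2HSV)
m=(h[...,0]>105)&(h[...,0]<130)&(h[...,1]>120)&(wt[...,2]>.085)&(wt[...,2]<.115)&(wt[...,1]>-.06)&(wt[...,1]<.2)&(wt[...,0]<.6)
r=cv2.minAreaRect((wt[m][:,:2]*1000).astype(np.float32)); print('cup rim',r)
d=(t.max(2)<60)&(abs(wt[...,0]-.427)<.03)&(wt[...,1]<-.3)&(wt[...,1]>-.42)&(wt[...,2]>.02)&(wt[...,2]<.05)
p=wt[d]; print(len(p)); 
if len(p)>30: print('handle top',cv2.minAreaRect((p[:,:2]*1000).astype(np.float32)))
save(np.hstack([im[190:384,200:390],t[150:344,100:420]]),'c5.png'); print(env.observe()['position'])
E
python3 sc.py
```

```text
time_s: 17.9
position: [0.4254, -0.3639, 0.1378]
tool_rot: [[-0.052, 0.999, 0.009], [0.999, 0.052, 0.003], [0.002, 0.009, -1.0]]
ft_force: [-0.1, 0.9, 0.6]
grip_width: 0.0401
425
handle [ 0.426 -0.356  0.03 ] [ 0.05872965 -0.99827392] [[ 0.416 -0.398  0.021]
 [ 0.436 -0.307  0.033]]
cup rim ((473.365966796875, 47.32194900512695), (85.58845520019531, 85.42112731933594), 3.546566963195801)
0
[ 0.42699909 -0.36370714  0.14126444]
```

View pics/c5.png

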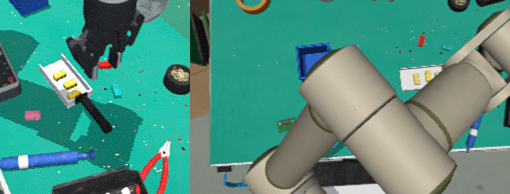

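```bash
python3 -m pendant '[[[0,5,-40],0.005,-0.06],[[0,5,-40],0,-0.06],[[0,0,-30],0,-0.06],[[0,0,-20],0,-0.06],[[0,0,-8],0,-0.06],[[0,0,0],0,-0.06]]'
python3 - <<'E'
from h import *
im,w=cloud('scene'); np.savez('/tmp/g.npz',im=im,w=w)
save(cv2.resize(im[230:340,210:350],(700,550),interpolation=2),'c6.png')
p=viewer.camera_params('scene'); o=env.observe()
print(cv2.projectPoints(o['position'][None],np.array(p['rvec'],float),np.array(p['tvec'],float),np.array([[p['fx'],0,p['cx']],[0,p['fy'],p['cy']],[0,0,1]],float),None)[0].squeeze(), o['position'],o['ft_force'])
E
```

```text
time_s: 18.75
position: [0.4343, -0.3509, 0.0124]
tool_rot: [[-0.069, 0.997, 0.026], [0.997, 0.069, -0.018], [-0.019, 0.025, -0.999]]
ft_force: [-0.6, -0.8, 0.9]
grip_width: 0.0402
[295.96273252 304.16198729] [ 0.43442435 -0.35108687  0.01272934] [ 0.36196589  0.10892718 -0.70477187]
```

View pics/c6.png

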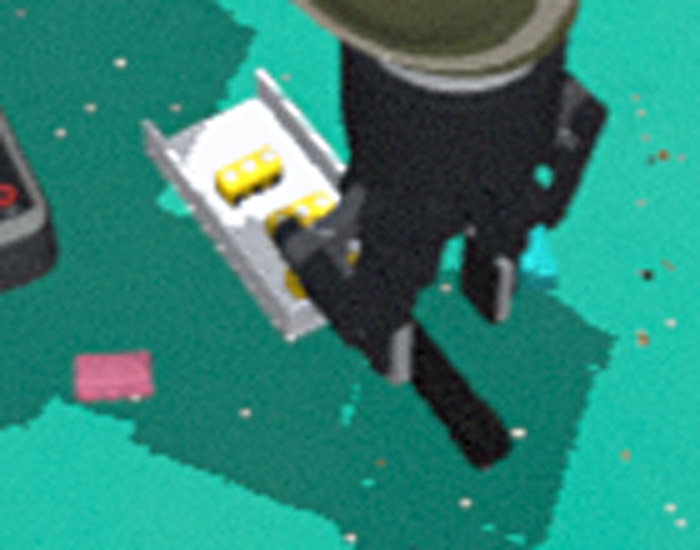

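```bash
python3 - <<'E'
from h import *
z=np.load('/tmp/g.npz'); w=z['w']; im=z['im']
for u,vs in ((289,range(296,308,2)),(309,range(282,295,2))):
    for v in vs: print(u,v,im[v,u],np.round(w[v,u],3))
E
python3 -m pendant '[[[-4,0,0],0,-0.06],[[-3,0,0],-0.02,-0.06],[[0,0,0],0,-0.06]]'
```

```text
289 296 [ 94  99 102] [ 0.405 -0.365  0.078]
289 298 [121 125 129] [ 0.408 -0.361  0.064]
289 300 [121 127 132] [ 0.408 -0.361  0.058]
289 302 [121 125 127] [ 0.409 -0.361  0.052]
289 304 [119 118 125] [ 0.409 -0.361  0.045]
289 306 [106 117 119] [ 0.409 -0.362  0.04 ]
309 282 [ 99 106 106] [ 0.455 -0.357  0.076]
309 284 [39 41 42] [ 0.454 -0.358  0.073]
309 286 [44 43 46] [ 0.455 -0.358  0.066]
309 288 [64 65 67] [ 0.454 -0.36   0.062]
309 290 [73 74 77] [ 0.454 -0.361  0.058]
309 292 [79 79 79] [ 0.455 -0.36   0.05 ]
309 294 [43 83 78] [ 0.456 -0.36   0.043]
time_s: 19.18
position: [0.4276, -0.3517, 0.015]
tool_rot: [[-0.048, 0.998, 0.029], [0.999, 0.048, -0.022], [-0.023, 0.028, -0.999]]
ft_force: [0.8, -0.7, -0.2]
grip_width: 0.0403
```

```bash
python3 -m pendant '[[[0,0,-12],0,-0.06],[[0,0,-10],0,-0.06],[[0,0,-5],0,-0.06],[[0,0,0],0,-0.06]]'; python3 -m pendant '[[[0,0,0],0,-1],[[0,0,0],0,-1],[[0,0,0],0,-1],[[0,0,0],0,-1],[[0,0,0],0,-1]]' 100
```

```text
time_s: 19.68
position: [0.4273, -0.3516, -0.0146]
tool_rot: [[-0.047, 0.998, 0.028], [0.999, 0.048, -0.021], [-0.022, 0.027, -0.999]]
ft_force: [0.5, -0.2, 0.7]
grip_width: 0.04
time_s: 20.3
position: [0.4274, -0.3516, -0.0141]
tool_rot: [[-0.048, 0.998, 0.028], [0.999, 0.048, -0.021], [-0.022, 0.027, -0.999]]
ft_force: [-1.0, 0.5, -0.8]
grip_width: 0.0138
```

```bash
python3 -m pendant '[[[0,0,8],0,-1],[[0,0,10],0,-1],[[0,0,12],0,-1],[[0,0,0],0,-1],[[0,0,0],0,-1]]'; python3 - <<'E'
from h import *
im,w=cloud('scene'); save(cv2.resize(im[200:340,190:350],(640,560),interpolation=2),'c7.png')
m=(im.min(2)>130)&(w[...,1]<-.17)&(w[...,1]>-.33)&(abs(w[...,0]-.42)<.045)&(w[...,2]>.01)
p=w[m]; print(len(p)); 
for k in np.arange(-.33,-.17,.02):
    q=p[abs(p[:,1]-k)<.01]
    if len(q)>5: print(round(k,2),np.round(np.percentile(q[:,2],[5,30,50,95]),3))
E
```

```text
time_s: 20.92
position: [0.4276, -0.3519, 0.0186]
tool_rot: [[-0.048, 0.998, 0.029], [0.999, 0.048, -0.022], [-0.024, 0.028, -0.999]]
ft_force: [-0.5, 0.5, -1.9]
grip_width: 0.014
1875
-0.33 [0.333 0.339 0.341 0.351]
-0.31 [0.327 0.339 0.356 0.39 ]
-0.29 [0.32  0.374 0.385 0.402]
-0.27 [0.034 0.382 0.388 0.426]
-0.25 [0.033 0.035 0.053 0.409]
-0.23 [0.033 0.034 0.035 0.053]
-0.21 [0.033 0.034 0.034 0.053]
-0.19 [0.032 0.034 0.034 0.052]
```

View pics/c7.png

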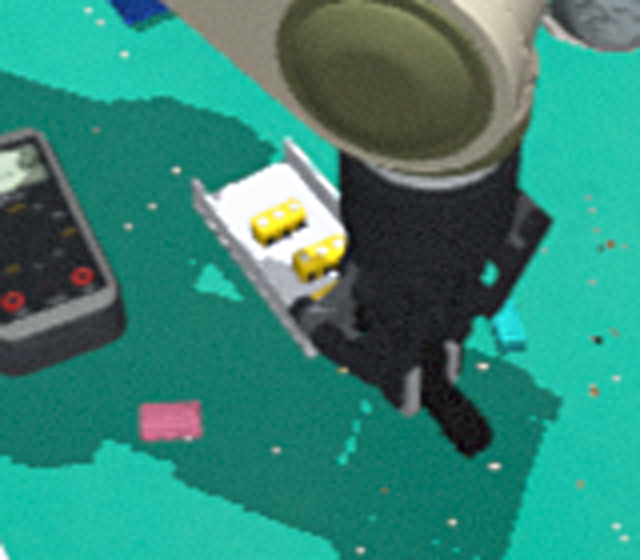

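```bash
python3 -m pendant '[[[0,0,10],0,-1],[[0,0,18],0,-1],[[0,0,20],0,-1],[[0,0,20],0,-1],[[0,0,20],0,-1],[[0,0,14],0,-1],[[0,0,8],0,-1],[[2,8,0],0,-1],[[4,16,0],0,-1],[[5,20,0],0,-1],[[5,20,0],0,-1],[[5,20,0],0,-1]]'; python3 -m pendant '[[[5,20,0],0,-1],[[5,20,0],0,-1],[[5,20,0],0,-1],[[5,18,0],0,-1],[[4,15,0],0,-1],[[3,12,0],0,-1],[[2,8,0],0,-1],[[1,4,0],0,-1],[[0,0,0],0,-1]]'; python3 - <<'E'
from h import *
im,w=cloud('top'); save(cv2.resize(im[150:290,140:340],(800,560),interpolation=2),'c8.png')
s,ws=cloud('scene'); save(s,'s8.png'); np.savez('/tmp/g.npz',im=s,w=ws,t=im,wt=w)
h=cv2.cvtColor(s,cv2.COLOR_RGB2HSV)
m=(s.min(2)>130)&(h[...,1]<40)&(ws[...,1]<.15)&(ws[...,1]>-.12)&(abs(ws[...,0]-.475)<.06)&(ws[...,2]>.09)&(ws[...,2]<.2)
p=ws[m]; print(len(p),np.round(np.percentile(p,[1,50,99],axis=0),3)); 
print(env.observe()['position'])
E
```

```text
time_s: 22.48
position: [0.4484, -0.2605, 0.1323]
tool_rot: [[-0.047, 0.999, 0.026], [0.999, 0.048, -0.018], [-0.019, 0.025, -1.0]]
ft_force: [0.3, 0.2, -2.1]
grip_width: 0.0135
time_s: 23.6
position: [0.4794, -0.1305, 0.1316]
tool_rot: [[-0.053, 0.998, 0.024], [0.998, 0.054, -0.016], [-0.018, 0.023, -1.0]]
ft_force: [0.1, -0.3, -0.5]
grip_width: 0.0138
310 [[ 0.442 -0.085  0.146]
 [ 0.449 -0.022  0.152]
 [ 0.504  0.036  0.167]]
[ 0.4793391  -0.13084716  0.13158855]
```

View pics/s8.png

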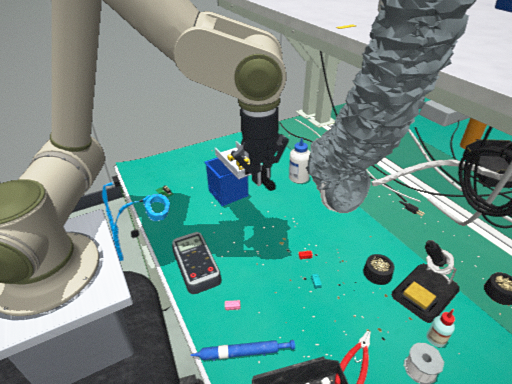

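```bash
python3 -m pendant '[[[0,0,-10],0,-1],[[0,0,-14],0,-1],[[0,0,-10],0,-1],[[0,0,-5],0,-1],[[0,0,0],0,-1]]' | head -5;  python3 -m pendant '[[[0,0,-3],0,-1],[[0,0,0],0,-1]]'; python3 cup.py;  python3 - <<'E'
from h import *
im,w=cloud('top'); save(cv2.resize(im[150:290,140:340],(800,560),interpolation=2),'c9.png')
E
```

```text
time_s: 24.32
position: [0.4789, -0.1319, 0.0897]
tool_rot: [[-0.051, 0.998, 0.023], [0.999, 0.051, -0.016], [-0.017, 0.022, -1.0]]
ft_force: [0.7, -0.7, -1.7]
grip_width: 0.0137
time_s: 24.58
position: [0.4792, -0.1321, 0.0869]
tool_rot: [[-0.051, 0.998, 0.024], [0.999, 0.051, -0.017], [-0.018, 0.023, -1.0]]
ft_force: [-0.3, -0.3, -2.6]
grip_width: 0.0139
470 [0.429 0.005 0.021] [0.517 0.09  0.105]
y 0.008 z 0.098; y 0.020 z 0.098; y 0.032 z 0.099; y 0.044 z 0.097; y 0.056 z 0.098; y 0.068 z 0.098; y 0.080 z 0.096; y 0.092 z 0.099; [ 0.4793 -0.1322  0.0871] [ 0.8  0.5 -2.1]
```

View pics/c9.png

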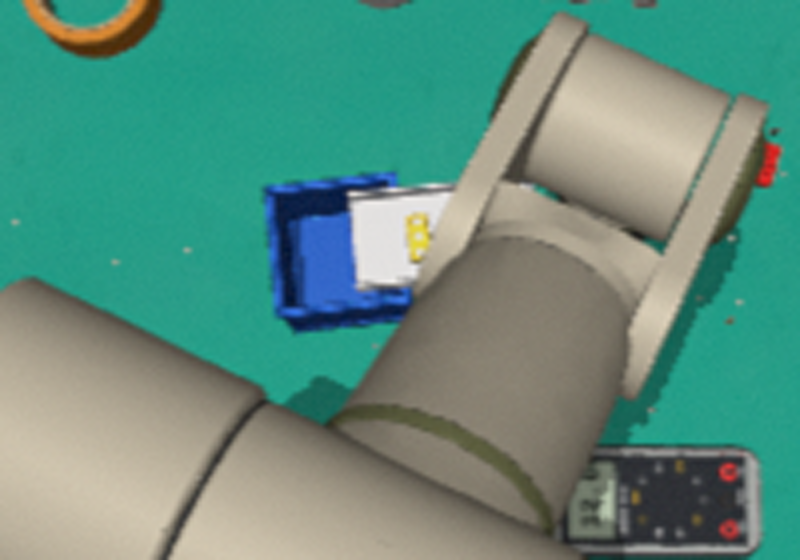

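```bash
python3 -m pendant '[[[-2,4,1],0,-1],[[0,0,0],0,-1],[[0,0,-3],0,-1],[[0,0,0],0,-1]]'; python3 -m pendant '[[[0,0,-1],0,-1],[[0,0,0],0,-1],[[0,0,0],0,-1]]' 20; python3 cup.py
```

```text
time_s: 25.18
position: [0.4773, -0.1278, 0.0855]
tool_rot: [[-0.051, 0.998, 0.025], [0.999, 0.051, -0.017], [-0.018, 0.024, -1.0]]
ft_force: [0.3, 0.4, -1.0]
grip_width: 0.0137
time_s: 25.55
position: [0.4774, -0.1279, 0.0846]
tool_rot: [[-0.051, 0.998, 0.025], [0.999, 0.051, -0.017], [-0.018, 0.024, -1.0]]
ft_force: [-0.0, -0.7, -0.0]
grip_width: 0.0135
458 [0.429 0.008 0.021] [0.516 0.09  0.105]
y 0.008 z 0.099; y 0.020 z 0.098; y 0.032 z 0.097; y 0.044 z 0.099; y 0.056 z 0.098; y 0.068 z 0.097; y 0.080 z 0.096; y 0.092 z 0.098; [ 0.4774 -0.1279  0.0846] [-0.4 -0.4  0.3]
```

```bash
python3 -m pendant '[[[0,1,8],0,-1],[[0,3,10],0,-1],[[0,3,10],0,-1]]'; cat > tl.py <<'E'
from h import *
s,w=cloud('scene'); h=cv2.cvtColor(s,cv2.COLOR_RGB2HSV)
m=(s.min(2)>110)&(h[...,1]<45)&(w[...,1]<.15)&(w[...,1]>-.12)&(abs(w[...,0]-.475)<.06)&(w[...,2]>.06)&(w[...,2]<.25)
p=w[m]
for k in np.arange(-.12,.1,.015):
    q=p[abs(p[:,1]-k)<.0075]
    if len(q)>4: print('y %.3f z %.3f'%(k,np.percentile(q[:,2],90)),end='; ')
m=(h[...,0]>20)&(h[...,0]<35)&(h[...,1]>120)&(s.max(2)>90)&(w[...,1]<.15)&(w[...,1]>-.12)&(abs(w[...,0]-.475)<.06)
print('\nyellow',m.sum(),np.round(np.percentile(w[m],[5,50,95],axis=0),3) if m.sum() else '')
t,wt=cloud('top'); h=cv2.cvtColor(t,cv2.COLOR_RGB2HSV); m=(h[...,0]>20)&(h[...,0]<35)&(h[...,1]>120)&(wt[...,1]<.15)&(wt[...,1]>-.12)&(abs(wt[...,0]-.475)<.06)
print('top yellow',m.sum(),np.round(np.percentile(wt[m],[5,50,95],axis=0),3) if m.sum() else '')
E
python3 tl.py; python3 cup.py
```

```text
time_s: 25.98
position: [0.4772, -0.1205, 0.1139]
tool_rot: [[-0.051, 0.998, 0.024], [0.999, 0.051, -0.017], [-0.018, 0.023, -1.0]]
ft_force: [-1.2, -0.1, -1.5]
grip_width: 0.014
y -0.120 z 0.240; y -0.075 z 0.148; y -0.060 z 0.148; y -0.045 z 0.148; y -0.030 z 0.147; y -0.015 z 0.147; y 0.000 z 0.146; y 0.015 z 0.148; y 0.030 z 0.146; y 0.045 z 0.144; 
yellow 54 [[ 0.456 -0.057  0.133]
 [ 0.463 -0.033  0.14 ]
 [ 0.492  0.002  0.144]]
top yellow 33 [[ 0.458 -0.     0.142]
 [ 0.472  0.006  0.145]
 [ 0.482  0.01   0.149]]
375 [0.429 0.013 0.021] [0.516 0.091 0.105]
y 0.020 z 0.099; y 0.032 z 0.099; y 0.044 z 0.099; y 0.056 z 0.099; y 0.068 z 0.097; y 0.080 z 0.096; y 0.092 z 0.098; [ 0.4774 -0.1206  0.1137] [ 0.4 -0.3 -2. ]
```

```bash
python3 -m pendant '[[[0,-2,-10],0,-1],[[0,-3,-10],0,-1],[[0,0,-4],0,-1],[[0,0,0],0,-0.8]]' 20|head -5; python3 -m pendant '[[[0,0,1],0,-0.8],[[0,0,0],0,-0.76],[[0,0,0],0,-0.74]]'; python3 tl.py
```

```text
time_s: 26.62
position: [0.4766, -0.1259, 0.0866]
tool_rot: [[-0.051, 0.998, 0.023], [0.999, 0.051, -0.016], [-0.017, 0.022, -1.0]]
ft_force: [0.2, -0.9, -1.5]
grip_width: 0.0142
time_s: 27.0
position: [0.4768, -0.1259, 0.0881]
tool_rot: [[-0.051, 0.998, 0.023], [0.999, 0.051, -0.016], [-0.017, 0.022, -1.0]]
ft_force: [0.4, 0.9, -2.2]
grip_width: 0.0138
y -0.075 z 0.122; y -0.060 z 0.123; y -0.045 z 0.121; y -0.030 z 0.123; y -0.015 z 0.121; y 0.000 z 0.121; y 0.015 z 0.122; y 0.030 z 0.117; y 0.045 z 0.116; 
yellow 49 [[ 0.455 -0.093  0.107]
 [ 0.461 -0.039  0.115]
 [ 0.49   0.001  0.153]]
top yellow 33 [[ 0.457 -0.006  0.114]
 [ 0.471 -0.     0.117]
 [ 0.48   0.004  0.121]]
```

```bash
python3 -m pendant '[[[0,0,2],0,-0.72],[[0,0,0],0,-0.71],[[0,0,0],0,-0.7],[[0,0,0],0,-0.7]]'; python3 tl.py;python3 -m pendant '[[[0,0,0],0,-0.69],[[0,0,0],0,-0.685]]'; python3 tl.py
```

```text
time_s: 27.6
position: [0.4769, -0.1259, 0.0903]
tool_rot: [[-0.051, 0.998, 0.024], [0.999, 0.051, -0.016], [-0.018, 0.023, -1.0]]
ft_force: [0.5, -0.9, -1.7]
grip_width: 0.0141
y -0.075 z 0.124; y -0.060 z 0.125; y -0.045 z 0.124; y -0.030 z 0.123; y -0.015 z 0.125; y 0.000 z 0.124; y 0.015 z 0.124; y 0.030 z 0.120; y 0.045 z 0.111; 
yellow 50 [[ 0.456 -0.091  0.11 ]
 [ 0.462 -0.039  0.118]
 [ 0.49   0.     0.152]]
top yellow 33 [[ 0.457 -0.006  0.115]
 [ 0.471 -0.     0.12 ]
 [ 0.479  0.004  0.124]]
time_s: 27.95
position: [0.4768, -0.1259, 0.0903]
tool_rot: [[-0.051, 0.998, 0.023], [0.999, 0.051, -0.016], [-0.018, 0.023, -1.0]]
ft_force: [-0.4, -0.4, -1.8]
grip_width: 0.0141
y -0.075 z 0.125; y -0.060 z 0.125; y -0.045 z 0.124; y -0.030 z 0.124; y -0.015 z 0.124; y 0.000 z 0.125; y 0.015 z 0.125; y 0.030 z 0.120; y 0.045 z 0.118; 
yellow 49 [[ 0.456 -0.067  0.109]
 [ 0.464 -0.039  0.118]
 [ 0.49   0.001  0.121]]
top yellow 32 [[ 0.456 -0.006  0.114]
 [ 0.471  0.     0.119]
 [ 0.48   0.004  0.122]]
```

```bash
for i in 1; do python3 -m pendant '[[[0,0,-1],0,-0.68]]'|tail -2; python3 -m pendant '[[[0,0,0],0,-0.675],[[0,0,0],0,-0.675]]'|tail -2; python3 tl.py; python3 -m pendant '[[[0,0,0],0,-0.67]]'|tail -2; python3 tl.py; done
```

```text
ft_force: [0.1, -0.2, -1.2]
grip_width: 0.0142
ft_force: [0.4, -0.3, -1.0]
grip_width: 0.0143
y -0.075 z 0.123; y -0.060 z 0.124; y -0.045 z 0.124; y -0.030 z 0.122; y -0.015 z 0.120; y 0.000 z 0.122; y 0.015 z 0.123; y 0.030 z 0.121; y 0.045 z 0.120; 
yellow 49 [[ 0.455 -0.113  0.108]
 [ 0.466 -0.039  0.117]
 [ 0.491  0.003  0.171]]
top yellow 31 [[ 0.458 -0.006  0.114]
 [ 0.471 -0.001  0.119]
 [ 0.48   0.004  0.122]]
ft_force: [0.2, 0.5, -1.0]
grip_width: 0.0145
y -0.075 z 0.123; y -0.060 z 0.124; y -0.045 z 0.124; y -0.030 z 0.122; y -0.015 z 0.122; y 0.000 z 0.123; y 0.015 z 0.124; y 0.030 z 0.120; y 0.045 z 0.122; 
yellow 49 [[ 0.455 -0.114  0.109]
 [ 0.465 -0.039  0.116]
 [ 0.49   0.002  0.172]]
top yellow 31 [[ 0.458 -0.006  0.115]
 [ 0.471 -0.001  0.118]
 [ 0.48   0.004  0.122]]
```

```bash
python3 -m pendant '[[[0,0,4],0,-0.67],[[0,1,4],0,-0.67],[[0,0,0],0,-0.67]]'; python3 tl.py
```

```text
time_s: 29.12
position: [0.4769, -0.1249, 0.0979]
tool_rot: [[-0.051, 0.998, 0.024], [0.999, 0.051, -0.017], [-0.018, 0.023, -1.0]]
ft_force: [-0.0, -0.4, -1.6]
grip_width: 0.0145
y -0.075 z 0.132; y -0.060 z 0.133; y -0.045 z 0.133; y -0.030 z 0.132; y -0.015 z 0.132; y 0.000 z 0.130; y 0.015 z 0.130; y 0.030 z 0.128; y 0.045 z 0.125; 
yellow 41 [[ 0.455 -0.066  0.118]
 [ 0.46  -0.038  0.126]
 [ 0.491  0.     0.128]]
top yellow 31 [[ 0.457 -0.005  0.123]
 [ 0.472  0.001  0.128]
 [ 0.481  0.006  0.131]]
```

```bash
python3 -m pendant '[[[0,0,0],0,-0.665],[[0,0,0],0,-0.665]]'|tail -2; python3 tl.py; python3 -m pendant '[[[0,0,0],0,-0.66]]'|tail -2; python3 tl.py
```

```text
ft_force: [-0.8, 0.6, -1.9]
grip_width: 0.0147
y -0.075 z 0.132; y -0.060 z 0.131; y -0.045 z 0.132; y -0.030 z 0.131; y -0.015 z 0.132; y 0.000 z 0.131; y 0.015 z 0.132; y 0.030 z 0.128; y 0.045 z 0.117; 
yellow 44 [[ 0.456 -0.064  0.118]
 [ 0.46  -0.038  0.126]
 [ 0.489 -0.     0.128]]
top yellow 34 [[ 0.455 -0.005  0.125]
 [ 0.469  0.001  0.127]
 [ 0.481  0.006  0.132]]
ft_force: [0.4, -0.1, -2.1]
grip_width: 0.0149
y -0.075 z 0.131; y -0.060 z 0.131; y -0.045 z 0.132; y -0.030 z 0.132; y -0.015 z 0.131; y 0.000 z 0.132; y 0.015 z 0.130; y 0.030 z 0.130; y 0.045 z 0.116; 
yellow 42 [[ 0.456 -0.064  0.118]
 [ 0.46  -0.038  0.125]
 [ 0.49   0.     0.128]]
top yellow 35 [[ 0.456 -0.004  0.123]
 [ 0.47   0.001  0.126]
 [ 0.48   0.006  0.132]]
```

```bash
python3 -m pendant '[[[0,0,-2],0,-0.655],[[0,0,0],0,-0.65]]'|tail -2; python3 tl.py|head -1; python3 -m pendant '[[[0,0,0],0,-0.645],[[0,0,0],0,-0.645]]'|tail -2; python3 tl.py|head -1;  python3 -m pendant '[[[0,0,0],0,-0.64]]'|tail -2; python3 tl.py
```

```text
ft_force: [-0.4, 0.7, -2.1]
grip_width: 0.0151
y -0.075 z 0.130; y -0.060 z 0.130; y -0.045 z 0.129; y -0.030 z 0.130; y -0.015 z 0.128; y 0.000 z 0.128; y 0.015 z 0.128; y 0.030 z 0.128; y 0.045 z 0.118; 
ft_force: [0.1, -0.9, -2.0]
grip_width: 0.0153
y -0.075 z 0.130; y -0.060 z 0.130; y -0.045 z 0.130; y -0.030 z 0.130; y -0.015 z 0.127; y 0.000 z 0.127; y 0.015 z 0.129; y 0.030 z 0.128; y 0.045 z 0.122; 
ft_force: [-0.7, -0.6, -1.5]
grip_width: 0.0154
y -0.075 z 0.130; y -0.060 z 0.130; y -0.045 z 0.130; y -0.030 z 0.129; y -0.015 z 0.129; y 0.000 z 0.126; y 0.015 z 0.129; y 0.030 z 0.127; y 0.045 z 0.125; y 0.090 z 0.079; 
yellow 42 [[ 0.456 -0.065  0.115]
 [ 0.463 -0.038  0.122]
 [ 0.492  0.001  0.125]]
top yellow 33 [[ 0.457 -0.004  0.121]
 [ 0.472  0.001  0.125]
 [ 0.482  0.006  0.129]]
```

```bash
python3 -m pendant '[[[0,0,0],0,-0.635],[[0,0,0],0,-0.635]]'|tail -2; python3 tl.py|head -1; python3 -m pendant '[[[0,0,0],0,-0.63],[[0,0,0],0,-0.63]]'|tail -2; python3 tl.py|head -1;  python3 -m pendant '[[[0,0,0],0,-0.627]]'; python3 tl.py
```

```text
ft_force: [-0.0, 0.1, -1.9]
grip_width: 0.0157
y -0.075 z 0.128; y -0.060 z 0.129; y -0.045 z 0.128; y -0.030 z 0.127; y -0.015 z 0.128; y 0.000 z 0.129; y 0.015 z 0.129; y 0.030 z 0.126; y 0.045 z 0.125; y 0.090 z 0.085; 
ft_force: [-0.7, 0.5, -1.5]
grip_width: 0.0156
y -0.075 z 0.125; y -0.060 z 0.125; y -0.045 z 0.124; y -0.030 z 0.123; y -0.015 z 0.119; y 0.000 z 0.119; y 0.015 z 0.119; y 0.030 z 0.118; y 0.045 z 0.118; 
time_s: 31.55
position: [0.4768, -0.1248, 0.0955]
tool_rot: [[-0.051, 0.998, 0.023], [0.999, 0.051, -0.016], [-0.017, 0.022, -1.0]]
ft_force: [0.5, 0.1, -0.5]
grip_width: 0.016
y -0.075 z 0.125; y -0.060 z 0.125; y -0.045 z 0.124; y -0.030 z 0.122; y -0.015 z 0.119; y 0.000 z 0.121; y 0.015 z 0.119; y 0.030 z 0.117; y 0.045 z 0.119; 
yellow 57 [[ 0.456 -0.062  0.108]
 [ 0.463 -0.036  0.115]
 [ 0.491 -0.003  0.12 ]]
top yellow 29 [[ 0.457 -0.006  0.111]
 [ 0.472  0.002  0.117]
 [ 0.481  0.004  0.12 ]]
```

```bash
python3 -m pendant '[[[0,0,0],0,-0.634],[[0,1,5],0,-0.634],[[0,1,5],0,-0.632],[[0,0,0],0,-0.631]]'; python3 tl.py
```

```text
time_s: 32.15
position: [0.4768, -0.1227, 0.1064]
tool_rot: [[-0.051, 0.998, 0.024], [0.999, 0.051, -0.016], [-0.018, 0.023, -1.0]]
ft_force: [-0.4, -0.6, -1.5]
grip_width: 0.0156
y -0.075 z 0.133; y -0.060 z 0.129; y -0.045 z 0.128; y -0.030 z 0.124; y -0.015 z 0.122; y 0.000 z 0.122; y 0.015 z 0.118; y 0.030 z 0.114; y 0.045 z 0.103; 
yellow 68 [[ 0.455 -0.095  0.108]
 [ 0.464 -0.01   0.117]
 [ 0.475 -0.001  0.162]]
top yellow 19 [[ 0.463 -0.004  0.113]
 [ 0.474  0.002  0.117]
 [ 0.482  0.004  0.122]]
```

```bash
python3 -m pendant '[[[0,1,6],0,-0.634],[[0,2,6],0,-0.633],[[0,2,6],0,-0.632],[[0,0,0],0,-0.631]]'; python3 tl.py;  python3 -m pendant '[[[0,2,6],0,-0.634],[[0,2,6],0,-0.633],[[0,3,6],0,-0.632],[[0,0,0],0,-0.631]]'; python3 tl.py
```

```text
time_s: 32.75
position: [0.4767, -0.1173, 0.1254]
tool_rot: [[-0.051, 0.998, 0.023], [0.999, 0.051, -0.016], [-0.017, 0.022, -1.0]]
ft_force: [0.3, 0.0, -1.6]
grip_width: 0.0156
y -0.120 z 0.249; y -0.075 z 0.144; y -0.060 z 0.141; y -0.045 z 0.136; y -0.030 z 0.132; y -0.015 z 0.126; y 0.000 z 0.124; y 0.015 z 0.117; y 0.030 z 0.112; 
yellow 82 [[ 0.457 -0.041  0.113]
 [ 0.469 -0.01   0.12 ]
 [ 0.481 -0.002  0.13 ]]
top yellow 3 [[ 0.477 -0.069  0.118]
 [ 0.482  0.003  0.119]
 [ 0.483  0.004  0.149]]
time_s: 33.35
position: [0.4764, -0.1099, 0.1441]
tool_rot: [[-0.051, 0.998, 0.022], [0.999, 0.051, -0.016], [-0.017, 0.021, -1.0]]
ft_force: [1.3, 0.3, -2.9]
grip_width: 0.016
y -0.120 z 0.204; y -0.075 z 0.156; y -0.060 z 0.153; y -0.045 z 0.145; y -0.030 z 0.138; y -0.015 z 0.130; y 0.000 z 0.125; y 0.015 z 0.117; y 0.030 z 0.112; 
yellow 49 [[ 0.459 -0.038  0.117]
 [ 0.47  -0.008  0.123]
 [ 0.483  0.001  0.138]]
top yellow 5 [[ 0.481 -0.061  0.145]
 [ 0.483 -0.059  0.146]
 [ 0.483 -0.054  0.15 ]]
```

```bash
python3 -m pendant '[[[0,3,6],0,-0.634],[[0,3,6],0,-0.633],[[0,3,5],0,-0.632],[[0,0,0],0,-0.631]]'; python3 tl.py;  python3 -m pendant '[[[0,4,6],0,-0.634],[[0,4,5],0,-0.633],[[0,4,5],0,-0.632],[[0,0,0],0,-0.631]]'; python3 tl.py
```

```text
time_s: 33.95
position: [0.4761, -0.1003, 0.1617]
tool_rot: [[-0.05, 0.999, 0.021], [0.999, 0.051, -0.015], [-0.016, 0.02, -1.0]]
ft_force: [0.4, 0.0, -1.7]
grip_width: 0.0158
y -0.120 z 0.221; y -0.105 z 0.220; y -0.075 z 0.161; y -0.060 z 0.172; y -0.045 z 0.165; y -0.030 z 0.157; y -0.015 z 0.150; y 0.000 z 0.141; y 0.015 z 0.135; y 0.030 z 0.128; y 0.045 z 0.123; 
yellow 28 [[ 0.459 -0.025  0.134]
 [ 0.471  0.001  0.137]
 [ 0.483  0.008  0.151]]
top yellow 21 [[ 0.473 -0.056  0.152]
 [ 0.48  -0.051  0.162]
 [ 0.489 -0.027  0.174]]
time_s: 34.55
position: [0.4759, -0.0875, 0.1783]
tool_rot: [[-0.05, 0.999, 0.02], [0.999, 0.05, -0.015], [-0.016, 0.019, -1.0]]
ft_force: [0.3, 1.1, -1.9]
grip_width: 0.0161
y -0.105 z 0.236; y -0.090 z 0.238; y -0.060 z 0.180; y -0.045 z 0.187; y -0.030 z 0.174; y -0.015 z 0.166; y 0.000 z 0.159; y 0.015 z 0.150; y 0.030 z 0.145; y 0.045 z 0.137; 
yellow 9 [[0.467 0.011 0.148]
 [0.474 0.012 0.149]
 [0.482 0.017 0.151]]
top yellow 54 [[ 0.468 -0.045  0.162]
 [ 0.479 -0.035  0.173]
 [ 0.488 -0.012  0.185]]
```

```bash
python3 -m pendant '[[[0,0,0],0,-0.629],[[0,0,0],0,-0.628]]'|tail -2; python3 tl.py;  python3 -m pendant '[[[0,0,0],0,-0.626],[[0,0,0],0,-0.626]]'|tail -2; python3 tl.py
```

```text
ft_force: [-0.7, 1.0, -2.1]
grip_width: 0.0157
y -0.105 z 0.235; y -0.090 z 0.237; y -0.075 z 0.171; y -0.060 z 0.178; y -0.045 z 0.167; y -0.030 z 0.157; y -0.015 z 0.142; y 0.000 z 0.130; y 0.015 z 0.114; y 0.030 z 0.108; 
yellow 0 
top yellow 32 [[ 0.472 -0.043  0.133]
 [ 0.48  -0.036  0.156]
 [ 0.489 -0.012  0.16 ]]
ft_force: [0.4, 0.8, -1.8]
grip_width: 0.0159
y -0.105 z 0.235; y -0.090 z 0.238; y -0.075 z 0.170; y -0.060 z 0.178; y -0.045 z 0.169; y -0.030 z 0.154; y -0.015 z 0.142; y 0.000 z 0.130; y 0.015 z 0.118; y 0.030 z 0.108; 
yellow 0 
top yellow 77 [[0.458 0.064 0.017]
 [0.47  0.076 0.023]
 [0.486 0.085 0.036]]
```

```bash
python3 -m pendant '[[[0,4,6],0,-0.631],[[0,4,5],0,-0.63],[[0,0,0],0,-0.629],[[0,0,0],0,-0.628]]'; python3 tl.py; python3 - <<'E'
from h import *
t,w=cloud('top'); h=cv2.cvtColor(t,cv2.COLOR_RGB2HSV)
m=((h[...,0]>18)&(h[...,0]<36)&(h[...,1]>110)&(h[...,2]>60)).astype(np.uint8)
n,l,s,c=cv2.connectedComponentsWithStats(m)
for i in range(1,n):
    if s[i,4]>10: print(s[i],np.round(np.nanmedian(w[l==i],0),3))
E
```

```text
time_s: 35.85
position: [0.4757, -0.0791, 0.1897]
tool_rot: [[-0.05, 0.999, 0.02], [0.999, 0.05, -0.014], [-0.015, 0.019, -1.0]]
ft_force: [0.4, 0.7, -0.7]
grip_width: 0.0157
y -0.090 z 0.246; y -0.060 z 0.185; y -0.045 z 0.191; y -0.030 z 0.175; y -0.015 z 0.161; y 0.000 z 0.148; y 0.015 z 0.136; y 0.030 z 0.126; 
yellow 0 
top yellow 44 [[0.461 0.074 0.015]
 [0.476 0.081 0.02 ]
 [0.487 0.085 0.024]]
[229  35   7  21 130] [ 0.769 -0.011  0.418]
[391 133  21  17 253] [ 0.656 -0.457  0.027]
[212 211   6  11  48] [0.476 0.08  0.021]
```

```bash
python3 -m pendant '[[[0,0,0],0,-1],[[0,0,0],0,-1],[[0,0,10],0,-1],[[0,-3,22],0,-1],[[0,-8,25],0,-1],[[0,-15,15],0,-1],[[-2,-25,0],0,-1],[[-4,-30,0],0,-1],[[-5,-32,0],0,-1],[[-5,-32,0],0,-1],[[-5,-32,0],0,-1],[[-5,-32,0],0,-1]]' 60; python3 -m pendant '[[[-5,-30,-5],0,-1],[[-5,-25,-15],0,-1],[[-3,-15,-30],0,-1],[[-3,-5,-35],0,-1],[[0,0,-20],0,-1],[[0,0,0],0,-1]]'; cat > st.py <<'E'
from h import *
s,w=cloud('scene'); h=cv2.cvtColor(s,cv2.COLOR_RGB2HSV)
m=(s.min(2)>100)&(h[...,1]<45)&(w[...,1]<-.1)&(w[...,1]>-.36)&(abs(w[...,0]-.43)<.05)&(w[...,2]>-.01)&(w[...,2]<.2)
p=w[m]
for k in np.arange(-.36,-.1,.015):
    q=p[abs(p[:,1]-k)<.0075]
    if len(q)>4: print('y %.3f z %.3f/%.3f x %.3f-%.3f'%(k,*np.percentile(q[:,2],[10,90]),q[:,0].min(),q[:,0].max()),end='; ')
t,w=cloud('top'); h=cv2.cvtColor(t,cv2.COLOR_RGB2HSV)
m=((h[...,0]>18)&(h[...,0]<36)&(h[...,1]>110)&(h[...,2]>60)).astype(np.uint8)
n,l,s_,c=cv2.connectedComponentsWithStats(m); print()
for i in range(1,n):
    if s_[i,4]>10: print(s_[i],np.round(np.nanmedian(w[l==i],0),3))
save(np.hstack([s[180:350,190:350],t[150:320,110:300]]),'st.png')
save(np.hstack([cv2.resize(s[80:340,160:350],(380,520),interpolation=2),cv2.resize(t[170:300,130:235],(420,520),interpolation=2)]),'st2.png')
E
python3 st.py
```

```text
time_s: 37.5
position: [0.449, -0.2931, 0.2711]
tool_rot: [[-0.053, 0.998, 0.025], [0.998, 0.054, -0.018], [-0.019, 0.024, -1.0]]
ft_force: [0.4, 0.2, -0.5]
grip_width: 0.0152
time_s: 38.25
position: [0.4319, -0.374, 0.1672]
tool_rot: [[-0.05, 0.998, 0.028], [0.998, 0.05, -0.022], [-0.024, 0.027, -0.999]]
ft_force: [0.3, 0.7, -0.2]
grip_width: 0.0146
y -0.360 z 0.153/0.157 x 0.401-0.449; y -0.345 z 0.152/0.168 x 0.400-0.437; y -0.330 z 0.134/0.158 x 0.400-0.401; y -0.315 z 0.121/0.145 x 0.399-0.467; y -0.300 z 0.106/0.132 x 0.399-0.447; y -0.285 z 0.094/0.118 x 0.398-0.460; y -0.270 z 0.083/0.106 x 0.398-0.459; y -0.255 z 0.086/0.100 x 0.398-0.459; 
[229  35   7  21 130] [ 0.769 -0.011  0.418]
[391 133  21  17 252] [ 0.655 -0.457  0.027]
[212 211   7  11  57] [0.473 0.079 0.02 ]
```

```bash
python3 -m pendant '[[[-2,10,-15],0,-1],[[-2,10,-20],0,-1],[[0,0,-14],0,-1],[[0,0,0],0,-1]]' 40; python3 st.py | head -1
```

```text
time_s: 38.85
position: [0.4305, -0.3563, 0.1242]
tool_rot: [[-0.05, 0.998, 0.037], [0.998, 0.052, -0.033], [-0.035, 0.035, -0.999]]
ft_force: [0.8, -0.1, -0.9]
grip_width: 0.0148
y -0.330 z 0.110/0.124 x 0.399-0.432; y -0.315 z 0.092/0.119 x 0.398-0.468; y -0.300 z 0.078/0.104 x 0.398-0.400; y -0.285 z 0.063/0.088 x 0.398-0.438; y -0.270 z 0.051/0.074 x 0.398-0.458; y -0.255 z 0.038/0.058 x 0.397-0.459; y -0.240 z 0.041/0.052 x 0.397-0.459;
```

```bash
python3 -m pendant '[[[0,0,-12],0,-1],[[0,0,-8],0,-0.65],[[0,0,-8],0,-0.637],[[0,0,-8],0,-0.635],[[0,0,-8],0,-0.635]]' 20; python3 st.py | head -1
```

```text
time_s: 39.58
position: [0.4323, -0.3601, 0.0812]
tool_rot: [[-0.05, 0.998, 0.043], [0.998, 0.051, -0.043], [-0.045, 0.041, -0.998]]
ft_force: [-0.8, -3.7, 2.7]
grip_width: 0.0156
y -0.330 z 0.071/0.085 x 0.400-0.430; y -0.315 z 0.055/0.080 x 0.400-0.468; y -0.300 z 0.043/0.068 x 0.399-0.434; y -0.285 z 0.033/0.054 x 0.399-0.442; y -0.270 z 0.022/0.047 x 0.399-0.459; y -0.255 z 0.010/0.029 x 0.398-0.448; y -0.240 z 0.004/0.024 x 0.398-0.448;
```

```bash
python3 -m pendant '[[[0,-4,-6],0,-0.634],[[0,-4,-6],0,-0.634],[[0,-4,-7],0,-0.634],[[0,-4,-7],0,-0.634],[[0,-3,-7],0,-0.634]]' 20; python3 st.py | head -1;  python3 -m pendant '[[[0,-3,-7],0,-0.634],[[0,-3,-7],0,-0.634],[[0,-2,-7],0,-0.634],[[0,-2,-7],0,-0.634]]' 20; python3 st.py | head -1
```

```text
time_s: 40.3
position: [0.4321, -0.3794, 0.0455]
tool_rot: [[-0.049, 0.998, 0.042], [0.998, 0.051, -0.04], [-0.042, 0.04, -0.998]]
ft_force: [0.9, -0.8, 0.2]
grip_width: 0.0155
y -0.345 z 0.044/0.057 x 0.400-0.419; y -0.330 z 0.040/0.060 x 0.399-0.404; y -0.315 z 0.032/0.052 x 0.398-0.451; y -0.300 z 0.027/0.046 x 0.398-0.455; y -0.285 z 0.020/0.040 x 0.398-0.421; y -0.270 z 0.016/0.034 x 0.396-0.459; y -0.255 z 0.010/0.028 x 0.396-0.459; y -0.240 z 0.004/0.023 x 0.396-0.458; y -0.225 z 0.002/0.021 x 0.396-0.457; 
time_s: 40.9
position: [0.4319, -0.3894, 0.0154]
tool_rot: [[-0.049, 0.998, 0.041], [0.998, 0.051, -0.039], [-0.041, 0.039, -0.998]]
ft_force: [0.7, -0.5, 0.5]
grip_width: 0.0158
y -0.345 z 0.021/0.034 x 0.399-0.407; y -0.330 z 0.018/0.034 x 0.398-0.406; y -0.315 z 0.016/0.034 x 0.398-0.439; y -0.300 z 0.014/0.027 x 0.397-0.448; y -0.285 z 0.011/0.024 x 0.396-0.457; y -0.270 z 0.009/0.025 x 0.396-0.458; y -0.255 z 0.006/0.022 x 0.395-0.456; y -0.240 z 0.004/0.018 x 0.394-0.456; y -0.225 z 0.001/0.018 x 0.394-0.455;
```

```bash
python3 -m pendant '[[[0,-1,-7],0,-0.634],[[0,-1,-7],0,-0.634],[[0,0,-6],0,-0.634],[[0,0,-3],0,-0.632],[[0,0,0],0,-0.628]]' 20; python3 st.py | head -1
```

```text
time_s: 41.62
position: [0.4315, -0.391, -0.0097]
tool_rot: [[-0.049, 0.998, 0.04], [0.998, 0.051, -0.037], [-0.039, 0.038, -0.999]]
ft_force: [0.1, -0.6, -0.0]
grip_width: 0.016
y -0.345 z 0.000/0.007 x 0.398-0.400; y -0.330 z 0.004/0.023 x 0.397-0.425; y -0.315 z 0.003/0.018 x 0.396-0.442; y -0.300 z 0.002/0.014 x 0.396-0.451; y -0.285 z 0.003/0.018 x 0.395-0.456; y -0.270 z 0.002/0.018 x 0.394-0.455; y -0.255 z 0.002/0.018 x 0.393-0.455; y -0.240 z 0.002/0.018 x 0.393-0.454; y -0.225 z 0.001/0.016 x 0.392-0.453;
```

Flat on the bench. Now I'll open the fingers gently to about 40 mm, lift off and check.

```bash
python3 -m pendant '[[[0,0,0],0,-0.6],[[0,0,0],0,-0.5],[[0,0,0],0,-0.3],[[0,0,0],0,-0.1],[[0,0,12],0,-0.1],[[0,0,25],0,-0.1],[[0,0,40],0,-0.1],[[0,0,50],0,-0.1],[[0,-20,45],0,-0.1],[[0,-30,30],0,-0.1],[[-10,-40,0],0,-0.1],[[-20,-40,0],0,-0.1]]'; python3 -m pendant '[[[-30,-40,0],0,-0.1],[[-30,-30,0],0,-0.1],[[0,0,0],0,-0.1],[[0,0,0],0,-0.1]]'|head -2; python3 st.py; python3 cup.py;
```

```text
time_s: 43.22
position: [0.4015, -0.5206, 0.2081]
tool_rot: [[-0.054, 0.998, 0.044], [0.997, 0.056, -0.043], [-0.045, 0.042, -0.998]]
ft_force: [0.2, 0.0, -1.0]
grip_width: 0.0383
time_s: 43.72
position: [0.338, -0.594, 0.2109]
y -0.345 z 0.005/0.022 x 0.398-0.459; y -0.330 z 0.001/0.019 x 0.397-0.459; y -0.315 z 0.001/0.017 x 0.397-0.459; y -0.300 z 0.001/0.017 x 0.396-0.457; y -0.285 z 0.001/0.017 x 0.395-0.457; y -0.270 z 0.001/0.013 x 0.394-0.456; y -0.255 z 0.001/0.010 x 0.394-0.456; y -0.240 z 0.001/0.012 x 0.393-0.454; y -0.225 z 0.001/0.004 x 0.393-0.453; 
[229  35   7  21 130] [ 0.769 -0.011  0.418]
[391 133  21  17 253] [ 0.655 -0.457  0.028]
[212 211  17  15 143] [0.464 0.065 0.022]
578 [0.429 0.004 0.022] [0.517 0.09  0.105]
y 0.008 z 0.100; y 0.020 z 0.099; y 0.032 z 0.096; y 0.044 z 0.098; y 0.056 z 0.096; y 0.068 z 0.098; y 0.080 z 0.095; y 0.092 z 0.098; [ 0.3385 -0.5937  0.2108] [ 0.2 -0.1 -0.7]
```

View pics/st2.png

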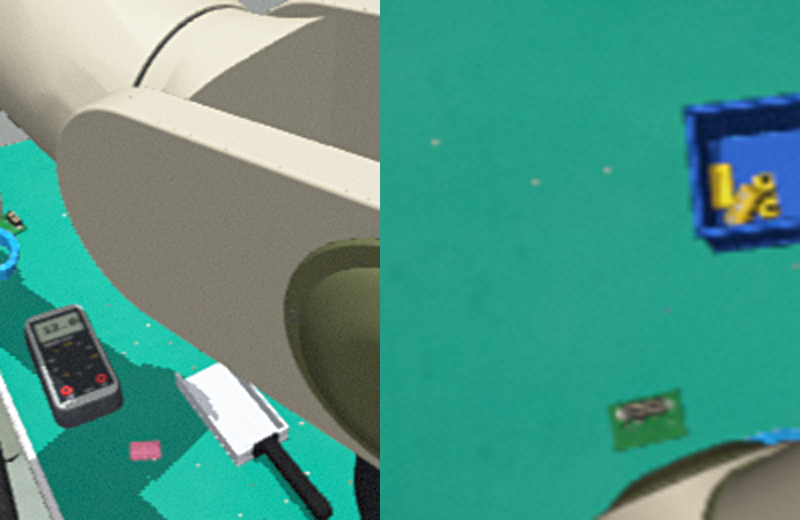

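The last picture shows the scoop flat and empty at (245,415), and the upright cup at (750,170) with three yellow blocks in it. I'll hand in now.

```bash
python3 -c "
from rig import ticket; print(ticket.close_job())"
```

```text
the job is handed in; nothing more can be done
None
```

The cup now stands mouth-up with all three yellow blocks in it. The scoop lies flat and empty on the bench, and the robot touches nothing. I handed the job in at about 44 s.

**How it went:**
- **Cup:** I rolled it toward -y in two pushed quarter turns, and it settled on its side in between. It finished at about x 0.473, y 0.046 m.
- **Scoop:** I took it by the handle and rested the tray on the cup's rim. Loosening the grip let it pivot spout-down, and the blocks slid in without being touched. I then pivoted it flat again on the bench, about 40 mm further back than it started.

**Last checks:**
- The cup rim measured level at 95–100 mm.
- Three blocks showed in the cup in the top view.
- The tray floor measured about 1 mm all along, except 5 mm at the rear-wall end.

**What disagreed:**
- The fingertips sit about 23 mm above the reported TCP. Because of this, my early pushes passed over the cup. One slid it about 13 mm without tipping it.
- With the grip set to 20 N the scoop would not pivot, so I had to open the jaws slightly instead.
- I saw no sign of contact with the bystanders, but I did not re-measure their positions at the end.

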